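# Push the drip tray under the ladle

### The job

The washed ladle is hanging to drip: push the blue tray along the counter until one of its long sides lies flush against the foot of the pegboard and the tray is centred, left to right, under the ladle. Only push the tray, do not lift or tip it, and leave the hanging utensils, the covered pot and the tumbler undisturbed.

Things in the scene. Friction and masses are not known exactly. Their poses are not given: they have to be found in the camera images.
- pegboard: White perforated steel pegboard, fixed, upright on the counter at the robot's right: 540 mm wide, 460 high, 15 thick, its flat front reaching down to the counter. Origin: mid-width, at the foot of the front face. x runs along the foot, y straight out of the face over the counter, z up. Spatula, ladle and spoon hang in front, at least 145 mm above the counter and at most 120 mm out from the face.
- tray: Blue plastic drip tray, empty, loose, 0.3 to 0.65 kg, slides under a few newtons: 280 mm long (its x axis), 210 wide (its y axis), 35 high; upright walls 4 mm thick all round, floor 5 mm thick. Origin: centre of its underside. The same either way round.
- ladle_bowl (a point): Centre of the underside of the hanging steel ladle's bowl (84 mm across, 38 deep, opening upward), 160 mm above the counter, 71 mm out from the pegboard's face. Its hook sits stiffly in a sideways slot, up to 70 mm either side of the board's middle, so the ladle's place differs each time; it stays there unless knocked.
- spatula_end (a point): Lower end of the hanging spatula (red blade 56 mm wide), 150 mm above the counter, 30 mm out from the pegboard's face, 210 mm to the -x side of the board's middle. Swings if knocked.
- spoon_end (a point): Lower end of the hanging wooden spoon (head 52 mm wide), 161 mm above the counter, 30 mm out from the pegboard's face, 210 mm to the +x side of the board's middle. Swings if knocked.
- pot: Aluminium pot, loose, 180 mm across and 105 mm high, with two loop handles along its x axis reaching 123 mm from its middle, 80 mm up. Origin: centre of its underside.
- pot_lid: Loose aluminium lid on the pot, 186 mm across, with a black knob; its top is 146 mm above the counter. Origin: centre of its rim plane, 105 mm above the counter.
- tumbler: Glass tumbler, loose, standing upright, 74 mm across and 110 mm high. Origin: centre of its underside.

How it is judged:
By the outcome, as a careful person would: the job done as asked, in the order asked, and still so for the second after the job is handed in, with the robot touching nothing.
It also fails if it takes over 72 s, if anything falls off the work surface, if the arm or the gripper's body presses on something with over 40 N, if the wrist force passes 120 N, or if a joint passes its speed limit or range.

### The arm

A 6-joint arm with a two-finger parallel gripper is mounted at the origin on the work surface. World frame = base frame: x ahead of the robot, y to its left, z up, the work surface at z = 0. Lengths are in m, angles in degrees, forces in N, time in s.
With the tool pointing down it reaches from about 0.4 to 0.825 m from the base axis. Payload 7 kg.
Tool frame: the origin (TCP) lies at the centre of the arm's flange, where the gripper is bolted on; the fingertips stand 178 mm ahead of it and the grasp point (between the pads) lies 159 mm ahead of it (ctrl.hold_point_z is the distance from the TCP to the grasp point, in m); z points along the fingers, y is the line along which they close (so a half turn about z gives the same grasp; the last joint's range is limited). The gripper opens to 88 mm and grips with 3 to 60 N. Pads are 19 mm wide; open, the fingers measure 130 mm over their backs; the gripper's body (78 mm by 193 mm) begins 47 mm behind the grasp point.
Start: joints at [-46.69, 20.546, 0.682, 0, -70.136, -16.507], TCP at [0.304, -0.602, 0.405] pointing down, gripper open.
Joint ranges: [-176.03, 176.03], [-82.01, 121.73], [-58.28, 71.71], [-173.87, 95.51], [-174.79, -0.11], [-173.66, 173.66]. Speed limits (degrees/s): [136.94, 136.94, 172.46, 180, 180, 180].

### API

Orientations are given as [roll, pitch, yaw] about the fixed x, y, z axes, in that order (R = Rz(yaw) Ry(pitch) Rx(roll)).
In Python, from plant import ctrl gives the robot as it stands.
- The arm moves only by the shell command python3 -m inch 'ROWS'. ROWS is JSON, one flat list of numbers, 7 for each row, row after row: the closure, from 0 (fully open) to 1 (shut), then the shift along the tool's x, y, z in mm, then the turn, a rotation vector about the tool's x, y, z in degrees. In form: [hand, x, y, z, wx, wy, wz, hand, x, y, z, wx, wy, wz, ...]. A call has 1 to 5 rows; each row is the pose to reach, as a shift and turn from the pose commanded when the call began, along the tool's axes at that moment; what a row does not reach only later rows make up. A row lasts 1/10 s, in which the tool goes at most 50 mm and 8.59 degrees, less where a joint would pass 70% of its speed; a pose out of reach is approached as far as the arm can. A call with a gripper value outside its range is refused whole. The fingers move at their own pace and stop on an object; the grip force is fixed at half the most. Time passes only in rows, so rows that repeat a pose let the fingers close. It gives the time, the measured TCP pose, the force, the opening and the grip force at its end, in the units of the state.
- ctrl.get_obs(): the state, without advancing time (a new reading comes with each control period).
- ctrl.snapshot(name): name is "scene" or "top"; returns a dict with "frame" (420x560x3 uint8, red, green, blue), "K" (3x3 intrinsics, pixels), "R" (3x3) and "t" (3): a world point X has camera coordinates R X + t. Camera axes: x right, y down, z forward; pixel columns grow to the right and rows downward; lengths in m; the calibration is good to about 2 mm. A picture is of the moment at which its call begins. There is no depth.
- ctrl.close_job(): hands the job in; it is judged then, once.
Trained networks look in a picture, given as the dict that the camera call returned (one of the last four; its "shot" number tells which), for a name from the list of things; names that differ only in an ending like _2 or _b are one class to them, and where a whole thing is asked for, a point or a joint stands for the part that bears it (a point fixed in the world has none). Each returns a list of dicts, best first, with "p" (0 to 1); they miss things now and then, are a little off and sometimes report something else, mostly with a low value. They report only what shows in the picture. A call takes as long as a camera call.
- ctrl.recognise(picture, thing): "location" ([x, y, z] in m, in world coordinates, good to about 4 mm: the middle of the surface that is visible of it).
- ctrl.trace(picture, thing): "pixels" (420x560 bool, what is visible of it).
- ctrl.mark_of(picture, thing): "location" ([x, y, z] in m, in world coordinates, good to about 4 mm: a listed point, or the origin of a listed thing).
The state is a dict: "clock": time; "joint_pos": joint angles; "qvel": joint speeds; "tau": joint torques, N m; "tool_pos": TCP position; "orientation": TCP orientation; "force": force on the tool from outside, world axes, zero at the start; "moment": the same for the moment, N m; "opening": finger opening in m; "gripper_force": force on a finger pad.
Only numpy, scipy, OpenCV 4.12 (cv2) and the standard library are available. Lean on these libraries where they do the work, as an engineer would, in place of code of your own. Each camera call takes 0.05 s, during which the arm holds its last target. There are 200 camera calls.

## Working session

There is one attempt and no reset: what is moved stays moved. The work goes in short steps, Python scripts to look and compute and a shell command to move; the robot and the scene stay as the last step left them, time stands still between calls to the robot, and variables do not carry over. Pictures are saved under pics/ and viewed, at most 10 in all, crops included, and the job is handed in when it is done.

```bash
mkdir -p pics; cat > h.py <<'E'
import numpy as np, cv2
from plant import ctrl
def snap(n,f=None):
    s=ctrl.snapshot(n)
    if f: cv2.imwrite('pics/'+f,s['frame'][:,:,::-1])
    return s
def onplane(s,uv,z):
    R,t,K=map(np.array,(s['R'],s['t'],s['K']))
    c=-R.T@t; d=R.T@np.linalg.inv(K)@np.array([uv[0],uv[1],1.]); return c+d*(z-c[2])/d[2]
def proj(s,X):
    p=np.array(s['K'])@(np.array(s['R'])@np.array(X)+s['t']); return p[:2]/p[2]
E
python3 - <<'E'
from h import *
for n in('scene','top'):
    s=snap(n,n+'0.png'); print(n,-np.array(s['R']).T@s['t'])
    for th in('pegboard','tray','ladle_bowl','spatula_end','spoon_end','pot','tumbler'):
        print(th,[(np.round(r['location'],4).tolist(),round(r['p'],2)) for r in ctrl.mark_of(s,th)[:2]])
    m=[r for r in ctrl.trace(s,'tray')]
    if m:
        q=m[0]['pixels'].astype(np.uint8); print('px',q.sum(),m[0]['p'])
        c=max(cv2.findContours(q,0,2)[0],key=cv2.contourArea)
        P=np.array([onplane(s,p[0],.035)[:2] for p in c],np.float32)
        r=cv2.minAreaRect(P); print(r,cv2.boxPoints(r))
o=ctrl.get_obs();print(o['tool_pos'],o['orientation'],o['clock'])
E
```

```text
scene [1.01643902 0.32023371 1.00387076]
pegboard [([0.4598, -0.3973, -0.0013], 0.63)]
tray [([0.456, 0.0378, 0.0018], 0.76)]
ladle_bowl [([0.4773, -0.3239, 0.1612], 0.74)]
spatula_end [([0.2515, -0.3933, 0.1533], 0.87)]
spoon_end [([0.6654, -0.3408, 0.1644], 0.8)]
pot [([0.4365, 0.372, -0.0027], 0.72)]
tumbler [([0.6186, 0.3736, 0.0026], 0.67), ([0.4776, -0.3216, 0.1557], 0.67)]
px 7282 0.7
((0.46350333094596863, 0.04411713778972626), (0.3008730411529541, 0.21400415897369385), 25.8336238861084) [[ 0.2814738   0.07487165]
 [ 0.37472808 -0.11774562]
 [ 0.64553285  0.01336262]
 [ 0.5522786   0.20597988]]
top [ 0.31858768 -0.02913821  1.63413727]
pegboard []
tray [([0.4551, 0.0399, -0.0038], 0.79)]
ladle_bowl [([0.4765, -0.3208, 0.1597], 0.87)]
spatula_end []
spoon_end [([0.6693, -0.3441, 0.1617], 0.75), ([0.4768, -0.3239, 0.1605], 0.15)]
pot []
tumbler [([0.6215, 0.3755, -0.0021], 0.95)]
px 5936 0.73
((0.45524221658706665, 0.042156025767326355), (0.28181856870651245, 0.21196332573890686), 25.694198608398438) [[ 0.28231567  0.0765646 ]
 [ 0.37421614 -0.11444001]
 [ 0.62816876  0.00774746]
 [ 0.5362683   0.19875206]]
[ 0.30432862 -0.60246994  0.40465971] [ 1.79999544e+02  3.24704510e-03 -1.53200397e+02] 0.9
```

View pics/scene0.png

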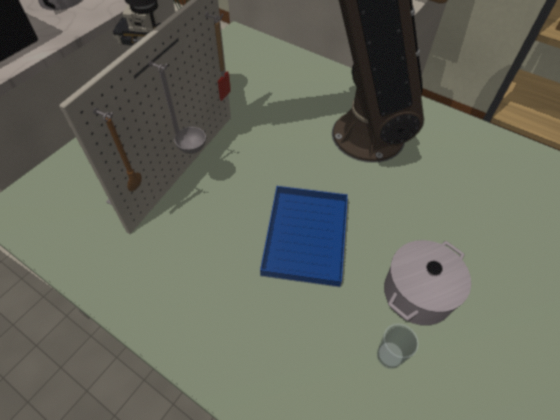

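View pics/top0.png

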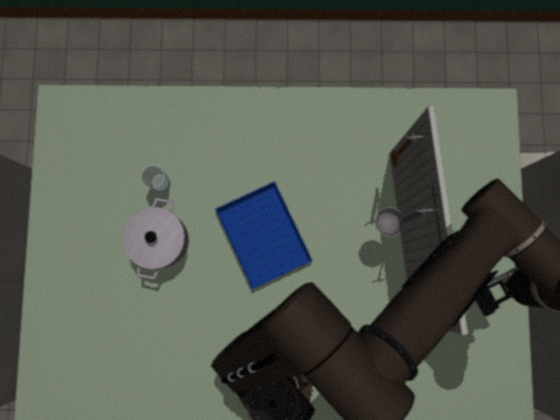

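The tray sits between the robot and the pot at about 26° yaw, while the board foot is at about 7°. The gripper is behind the board, so I'll lift over the board first and measure the foot line more closely at the same time.

```bash
cat >> h.py <<'E'
from scipy.spatial.transform import Rotation as Ro
def rel(pos,yaw):
    o=ctrl.get_obs(); R=Ro.from_euler('xyz',o['orientation'],degrees=True); G=Ro.from_euler('xyz',[180,0,yaw],degrees=True)
    print('shift mm',np.round(R.inv().apply(np.array(pos)-o['tool_pos'])*1000,1),'turn',np.round((R.inv()*G).as_rotvec(degrees=True),2))
E
python3 -m inch '[0,0,0,-50,0,0,0, 0,0,0,-100,0,0,0, 0,0,0,-150,0,0,0, 0,0,0,-200,0,0,0, 0,0,0,-240,0,0,0]'
python3 -m inch '[0,0,0,-40,0,0,0, 0,0,0,-50,0,0,0, 0,0,0,-50,0,0,0]'
python3 - <<'E'
from h import *
s=snap('scene')
m=ctrl.trace(s,'pegboard')
if m:
    q=m[0]['pixels'].astype(np.uint8);c=max(cv2.findContours(q,0,1)[0],key=cv2.contourArea)[:,0]
    P=np.array([onplane(s,p,0)[:2] for p in c])
    # foot = points with the largest y for each x
    k=[]
    for a in np.arange(.25,.71,.02):
        w=P[abs(P[:,0]-a)<.01]
        if len(w): k.append((a,w[:,1].max()))
    k=np.array(k); print(np.round(k,3).tolist())
    f=np.polyfit(k[:,0],k[:,1],1); print(f,np.degrees(np.arctan(f[0])),np.polyval(f,.46))
rel([.46,.215,.40],-83)
E
```

```text
clock: 1.4
tool_pos: [0.3037, -0.6019, 0.6485]
orientation: [-179.8, 0.0, -153.2]
force: [1.1, -0.7, 0.2]
opening: 0.0878
gripper_force: 0.0
clock: 1.7
tool_pos: [0.304, -0.6023, 0.6969]
orientation: [-179.8, 0.0, -153.2]
force: [0.4, 0.0, -0.0]
opening: 0.0877
gripper_force: 0.0
[[0.25, -0.424], [0.27, -0.42], [0.29, -0.42], [0.31, -0.416], [0.33, -0.415], [0.35, -0.411], [0.37, -0.411], [0.39, -0.407], [0.41, -0.404], [0.43, -0.403], [0.45, -0.399], [0.47, -0.399], [0.49, -0.398], [0.51, -0.394], [0.53, -0.394], [0.55, -0.39], [0.57, -0.387], [0.59, -0.384], [0.61, -0.383], [0.63, -0.38], [0.65, -0.38], [0.67, -0.379], [0.69, -0.376]]
[ 0.10891744 -0.45005859] 6.216006496917801 -0.39995656675268937
shift mm [-507.4  659.2  294.5] turn [ 5.000e-02  5.000e-02 -7.019e+01]
```

```bash
python3 -m inch '[0,-30,39,0,0,0,0, 0,-60,78,0,0,0,0, 0,-90,117,0,0,0,0, 0,-120,156,0,0,0,0, 0,-150,195,0,0,0,0]' | head -2
python3 -m inch '[0,-30,39,0,0,0,0, 0,-60,78,0,0,0,0, 0,-90,117,0,0,0,0, 0,-120,156,0,0,0,0, 0,-150,195,0,0,0,0]' | head -2
python3 -m inch '[0,-30,39,0,0,0,0, 0,-60,78,0,0,0,0, 0,-90,117,0,0,0,0, 0,-120,156,0,0,0,0, 0,-150,195,0,0,0,0]' |head -2
python3 -m inch '[0,-30,39,0,0,0,0, 0,-57,74,0,0,-8, 0,-57,74,0,0,0,-16, 0,-57,74,0,0,0,-24, 0,-57,74,0,0,0,-32]' ; python3 -c "
from h import *
rel([.46,.215,.40],-83.5)"
```

```text
clock: 2.3
tool_pos: [0.3502, -0.359, 0.6929]
clock: 2.8
tool_pos: [0.3957, -0.1172, 0.6934]
clock: 3.3
tool_pos: [0.4417, 0.1246, 0.6936]
shift mm [-57.6  72.4 293.5] turn [ 4.000e-02 -7.000e-02 -6.966e+01]invalid input
```

```bash
python3 -m inch '[0,-30,38,20,0,0,-8, 0,-57,72,50,0,0,-16, 0,-57,72,90,0,0,-24, 0,-57,72,135,0,0,-32, 0,-57,72,180,0,0,-40]' |head -3
python3 -m inch '[0,0,0,20,0,0,-8, 0,0,0,40,0,0,-16, 0,0,0,60,0,0,-24, 0,0,0,80,0,0,-30, 0,0,0,100,0,0,-30]' |head -3 ; python3 - <<'E'
from h import *
rel([.46,.215,.19],-83.5)
snap('scene','s1.png')
E
```

```text
clock: 3.8
tool_pos: [0.4599, 0.2126, 0.5112]
orientation: [179.9, -0.1, -112.8]
clock: 4.3
tool_pos: [0.4599, 0.2119, 0.4124]
orientation: [179.9, -0.1, -83.0]
shift mm [ -3.3  -0.9 222.4] turn [ 0.11 -0.07  0.51]
```

View pics/s1.png

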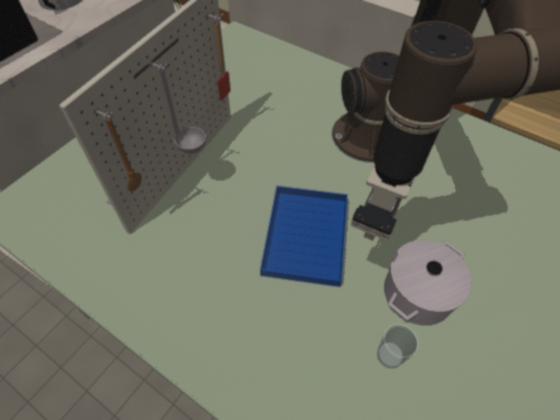

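The gripper (about px 378,205) hangs between the tray's far side and the pot (nearest edge about px 395,265). I'll descend there.

```bash
python3 -m inch '[0,-2,0,50,0,0,0, 0,-3,0,100,0,0,0.5, 0,-3,0,150,0,0,0.5, 0,-3,0,190,0,0,0.5, 0,-3,0,218,0,0,0.5]'
python3 - <<'E'
from h import *
s=snap('scene','s2.png')
o=ctrl.get_obs(); print(o['tool_pos'],o['force'])
E
```

```text
clock: 4.85
tool_pos: [0.459, 0.2142, 0.1937]
orientation: [179.8, -0.2, -83.7]
force: [0.7, 0.3, -0.3]
opening: 0.0878
gripper_force: 0.0
[0.45805779 0.21345784 0.19039284] [-1.51786172 -0.40545234 -4.09423212]
```

View pics/s2.png

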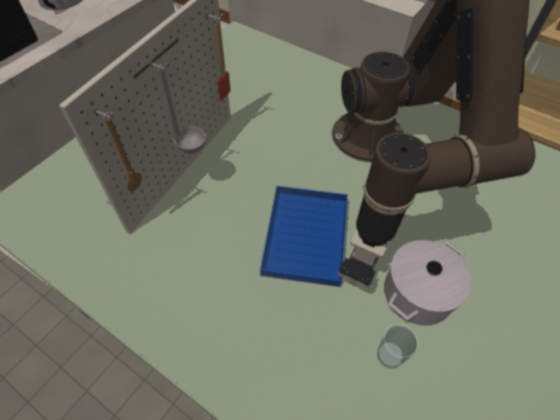

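Fingers are at about px 360,268, just behind the tray's far wall and clear of the pot. I'll push gently towards -y.

```bash
for i in 1; do python3 -m inch '[0,10,1,0,0,0,0, 0,20,2,0,0,0,0, 0,30,3,0,0,0,0, 0,40,4,0,0,0,0, 0,50,5,0,0,0,0]'|head -4; done
python3 -m inch '[0,10,1,0,0,0,0, 0,20,2,0,0,0,0, 0,30,3,0,0,0,0, 0,40,4,0,0,0,0, 0,50,5,0,0,0,0]'|head -4
python3 -m inch '[0,8,1,0,0,0,0, 0,16,2,0,0,0,0, 0,20,2,0,0,0,0]'|head -4
cat >> h.py <<'E'
def tray(f=None):
  from scipy.optimize import least_squares
  for n in ('top','scene'):
    s=snap(n,f if n=='scene' else None); o=ctrl.mark_of(s,'tray'); m=ctrl.trace(s,'tray')
    if o: print(n,'mark',np.round(o[0]['location'],4),round(o[0]['p'],2))
    if m:
        q=m[0]['pixels'].astype(np.uint8); c=max(cv2.findContours(q,0,1)[0],key=cv2.contourArea)[:,0]
        P=np.array([onplane(s,p,.035)[:2] for p in c],np.float32)
        print(n,cv2.minAreaRect(P))
E
python3 -c "
from h import *
tray('s3.png'); o=ctrl.get_obs(); print(o['tool_pos'],o['orientation'])"
```

```text
clock: 5.4
tool_pos: [0.4616, 0.1651, 0.1982]
orientation: [-179.8, 0.1, -83.7]
force: [1.0, 3.7, 0.7]
clock: 5.9
tool_pos: [0.4614, 0.1143, 0.1967]
orientation: [-180.0, 0.0, -83.7]
force: [1.3, 4.7, 2.2]
clock: 6.2
tool_pos: [0.4613, 0.0941, 0.1966]
orientation: [180.0, -0.0, -83.7]
force: [1.4, 3.9, 0.7]
top mark [ 0.431  -0.036  -0.0047] 0.92
top ((0.43187734484672546, -0.035923123359680176), (0.2810111939907074, 0.20861564576625824), 11.60510540008545)
scene mark [ 4.299e-01 -3.730e-02  1.000e-04] 0.82
scene ((0.4433761537075043, -0.03503577411174774), (0.3064171075820923, 0.2161673903465271), 13.901487350463867)
[0.46092136 0.09454884 0.19623412] [ 1.79891050e+02 -5.49841214e-02 -8.37195520e+01]
```

View pics/s3.png

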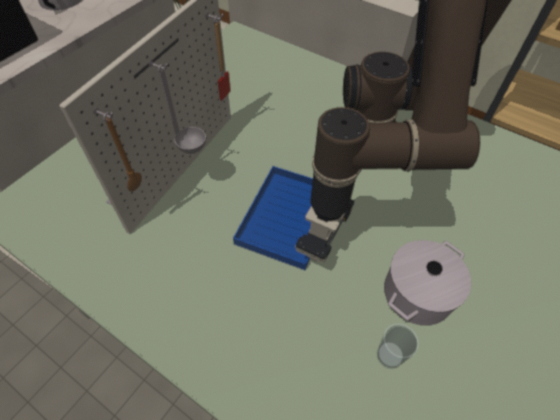

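The tray has turned to 11.6° and is centred at about (0.431, -0.036). I'll keep pushing, now heading almost along the board normal.

```bash
python3 -m inch '[0,10,0,0,0,0,0, 0,20,0,0,0,0,0, 0,30,-1,0,0,0,0, 0,40,-1,0,0,0,0, 0,50,-2,0,0,0,0]'|head -4
python3 -m inch '[0,10,-1,0,0,0,0, 0,20,-1,0,0,0,0, 0,30,-2,0,0,0,0, 0,40,-3,0,0,0,0, 0,50,-3,0,0,0,0]'|head -4
python3 -m inch '[0,8,0,0,0,0,0, 0,16,-1,0,0,0,0, 0,20,-1,0,0,0,0, 0,20,-1,0,0,0,0]'|head -4
python3 -c "
from h import *
tray(); o=ctrl.get_obs(); print(o['tool_pos'],o['orientation'])
s=snap('top');print([(np.round(r['location'],4),r['p']) for r in ctrl.mark_of(s,'ladle_bowl')[:1]+ctrl.mark_of(s,'pegboard')[:1]+ctrl.mark_of(s,'spatula_end')[:1]+ctrl.mark_of(s,'spoon_end')[:1]])"
```

```text
clock: 7.0
tool_pos: [0.4689, 0.0445, 0.1966]
orientation: [180.0, 0.0, -83.8]
force: [-1.0, 4.1, -0.2]
clock: 7.5
tool_pos: [0.4777, -0.0047, 0.1966]
orientation: [180.0, -0.0, -83.7]
force: [-0.3, 4.1, 0.7]
clock: 7.9
tool_pos: [0.4806, -0.0244, 0.1966]
orientation: [180.0, -0.0, -83.7]
force: [-0.6, 0.1, 0.0]
top mark [ 0.4352 -0.1411  0.001 ] 0.94
top ((0.43735989928245544, -0.14335866272449493), (0.2796410322189331, 0.21032194793224335), 5.092076778411865)
scene mark [ 0.4374 -0.1472  0.0017] 0.59
scene ((0.4458886384963989, -0.1379118263721466), (0.29710397124290466, 0.22131115198135376), 5.046131134033203)
[ 0.48056606 -0.02356833  0.19665159] [ 1.79988005e+02 -8.87230960e-03 -8.36716814e+01]
[(array([ 0.4748, -0.3206,  0.1609]), 0.64), (array([ 0.459 , -0.3947,  0.0012]), 0.65), (array([ 0.253 , -0.3941,  0.1513]), 0.76), (array([ 0.6678, -0.3465,  0.1605]), 0.6)]
```

The yaw now matches, but the tray is about 19 mm short along the board. I'll lower the fingers inside the tray and nudge its +x end wall sideways.

```bash
python3 -m inch '[0,-5,0,0,0,0,0, 0,-5,0,-35,0,0,0, 0,-5,0,-60,0,0,0, 0,35,5,-65,0,0,0, 0,75,11,-65,0,0,0]'|head -2
python3 -m inch '[0,39,6,0,0,0,0, 0,39,6,0,0,0,0, 0,39,6,35,0,0,0, 0,39,6,62,0,0,0, 0,39,6,65,0,0,0]'|head -4
python3 -m inch '[0,0,-10,0,0,0,0, 0,0,-20,0,0,0,0, 0,0,-30,0,0,0,0, 0,0,-36,0,0,0,0, 0,0,-42,0,0,0,0]'|head -4
python3 -m inch '[0,0,-5,0,0,0,0, 0,0,-9,0,0,0,0, 0,0,-9,0,0,0,0]'|head -4
python3 -c "
from h import *
tray('s4.png'); o=ctrl.get_obs(); print(o['tool_pos'],o['orientation'])"
```

```text
clock: 8.95
tool_pos: [0.4787, -0.0991, 0.2634]
clock: 9.45
tool_pos: [0.4749, -0.1386, 0.1941]
orientation: [179.7, 0.0, -83.7]
force: [-0.1, 0.5, -0.2]
clock: 9.95
tool_pos: [0.5174, -0.1342, 0.1969]
orientation: [179.8, 0.0, -83.7]
force: [-7.7, 0.2, 4.9]
clock: 10.25
tool_pos: [0.5265, -0.1334, 0.1966]
orientation: [179.9, 0.0, -83.7]
force: [-4.1, -0.5, 1.3]
top mark [ 0.4517 -0.1412  0.0006] 0.82
top ((0.43839603662490845, -0.14373627305030823), (0.26231813430786133, 0.21385471522808075), 4.9186859130859375)
scene mark [ 0.4508 -0.1452  0.0008] 0.74
scene ((0.4583769738674164, -0.13715976476669312), (0.296096533536911, 0.2194301187992096), 4.621890068054199)
[ 0.52645015 -0.13336222  0.19659293] [ 1.79942628e+02  3.61857389e-03 -8.37124255e+01]
```

View pics/s4.png

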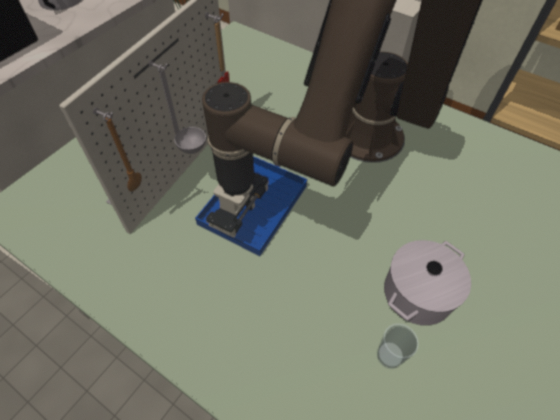

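Inside push works; the tray is now within about 4 mm laterally. I'll nudge it a bit further and then go back behind the far wall, centred on the tray.

```bash
python3 -m inch '[0,0,-4,0,0,0,0, 0,0,-4,0,0,0,0, 0,0,2,0,0,0,0, 0,0,5,-30,0,0,0, 0,0,5,-65,0,0,0]'|head -4
python3 -c "
from h import *
tray(); 
c=np.array([.457,-.142]);n=np.array([-.11,.994])
p=c+.135*n; rel([p[0],p[1],.197],-83.7)"
```

```text
clock: 11.05
tool_pos: [0.5214, -0.1337, 0.2614]
orientation: [179.9, 0.0, -83.7]
force: [0.5, 0.1, 0.3]
top mark [ 0.4574 -0.1433 -0.0013] 0.87
top ((0.4371167719364166, -0.14373081922531128), (0.24379371106624603, 0.21591754257678986), 5.309319972991943)
scene mark [ 0.4553 -0.144   0.0007] 0.58
shift mm [-133.9   65.3   64.3] turn [-0.02  0.01 -0.  ]
```

```bash
python3 -m inch '[0,-40,20,0,0,0,0, 0,-80,40,0,0,0,0, 0,-120,60,0,0,0,0, 0,-134,65,0,0,0,0, 0,-134,65,0,0,0,0]'|head -2
python3 -m inch '[0,0,0,35,0,0,0, 0,0,0,64,0,0,0, 0,0,0,64,0,0,0, 0,10,0,64,0,0,0, 0,20,0,64,0,0,0]'|head -4
python3 -m inch '[0,10,0,0,0,0,0, 0,20,0,0,0,0,0, 0,30,0,0,0,0,0, 0,40,0,0,0,0,0, 0,50,0,0,0,0,0]'|head -4
python3 -m inch '[0,10,0,0,0,0,0, 0,20,0,0,0,0,0, 0,30,0,0,0,0,0, 0,35,0,0,0,0,0, 0,35,0,0,0,0,0]'|head -4
python3 -c "
from h import *
tray(); o=ctrl.get_obs(); print(o['tool_pos'],o['orientation'])"
```

```text
clock: 11.85
tool_pos: [0.4416, -0.0064, 0.2612]
clock: 12.35
tool_pos: [0.4456, -0.0283, 0.1985]
orientation: [-180.0, -0.0, -83.7]
force: [0.5, -0.5, 0.0]
clock: 12.85
tool_pos: [0.451, -0.078, 0.1986]
orientation: [-179.9, 0.0, -83.7]
force: [-0.1, 5.4, 4.0]
clock: 13.35
tool_pos: [0.4543, -0.1131, 0.1982]
orientation: [-179.9, -0.0, -83.8]
force: [-0.4, 0.1, 0.2]
top mark [ 0.4692 -0.226  -0.0012] 0.86
top ((0.46614086627960205, -0.22563298046588898), (0.2804316580295563, 0.21193239092826843), 6.4703497886657715)
scene mark [ 0.4654 -0.2277  0.0011] 0.77
scene ((0.4737071990966797, -0.2199731171131134), (0.30008572340011597, 0.22254891693592072), 6.31315279006958)
[ 0.45403167 -0.11214269  0.19762541] [ 1.79980956e+02 -5.19144029e-03 -8.36908385e+01]
```

```bash
python3 -m inch '[0,10,0,0,0,0,0, 0,20,0,0,0,0,0, 0,30,0,0,0,0,0, 0,40,0,0,0,0,0, 0,48,0,0,0,0,0]'|head -4
python3 -m inch '[0,4,0,0,0,0,0, 0,8,0,0,0,0,0, 0,10,0,0,0,0,0]'|head -4
python3 -m inch '[0,2,0,0,0,0,0, 0,4,0,0,0,0,0]'|head -4
python3 -c "
from h import *
tray('s5.png')"
```

```text
clock: 14.15
tool_pos: [0.4595, -0.1608, 0.1976]
orientation: [180.0, 0.0, -83.7]
force: [0.4, 5.4, 1.9]
clock: 14.45
tool_pos: [0.4605, -0.1701, 0.1977]
orientation: [-180.0, 0.0, -83.7]
force: [-1.4, 5.1, 2.2]
clock: 14.65
tool_pos: [0.4609, -0.1738, 0.1976]
orientation: [180.0, 0.0, -83.7]
force: [0.0, 5.8, 1.5]
top mark [ 0.4741 -0.2869 -0.0016] 0.96
top ((0.47151800990104675, -0.2848878502845764), (0.282638818025589, 0.2186996340751648), 6.1889777183532715)
scene mark [ 0.4747 -0.2899  0.0024] 0.93
scene ((0.4814075827598572, -0.28030192852020264), (0.2975640892982483, 0.22490271925926208), 7.09877872467041)
```

View pics/s5.png

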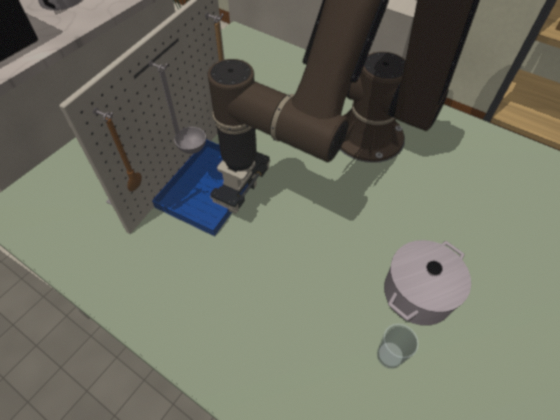

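The tray is almost at the foot and the force is still only the sliding force. I'll advance in small steps until it rises.

```bash
python3 -m inch '[0,2,0,0,0,0,0, 0,2,0,0,0,0,0]'|sed -n 2,4p
python3 -m inch '[0,2,0,0,0,0,0, 0,2,0,0,0,0,0]'|sed -n 2,4p
python3 -m inch '[0,2,0,0,0,0,0, 0,2,0,0,0,0,0]'|sed -n 2,4p
```

```text
tool_pos: [0.4611, -0.1756, 0.1976]
orientation: [180.0, 0.0, -83.7]
force: [-1.2, 4.5, 1.3]
tool_pos: [0.4608, -0.1764, 0.1976]
orientation: [180.0, 0.1, -83.7]
force: [-6.4, 19.2, 7.4]
tool_pos: [0.4606, -0.1771, 0.1977]
orientation: [179.9, 0.2, -83.6]
force: [-8.4, 33.8, 14.5]
```

Firm contact. I'll back off, lift and check.

```bash
python3 -m inch '[0,-3,0,0,0,0,0, 0,-12,0,0,0,0,0, 0,-50,0,0,0,0,0, 0,-90,0,-30,0,0,0, 0,-130,0,-80,0,0,0]'|head -4
python3 -m inch '[0,-40,0,-40,0,0,0, 0,-70,0,-80,0,0,0, 0,-100,0,-120,0,0,0, 0,-100,0,-120,0,0,0]'|head -4
python3 - <<'E'
from h import *
tray()
for n in('scene','top'):
    s=snap(n,'f_'+n+'.png')
    for th in('pegboard','ladle_bowl','spatula_end','spoon_end','pot','tumbler'):
        print(th,[(np.round(r['location'],4).tolist(),round(r['p'],2)) for r in ctrl.mark_of(s,th)[:1]])
a=cv2.imread('pics/f_scene.png')[60:260,80:300]; b=cv2.imread('pics/f_top.png')[80:340,230:500]
cv2.imwrite('pics/f.png',np.hstack([cv2.resize(a,(440,400),interpolation=2),cv2.resize(b,(360,400),interpolation=2)]))
E
```

```text
clock: 16.05
tool_pos: [0.4473, -0.058, 0.2659]
orientation: [179.7, -0.1, -83.7]
force: [1.3, 0.2, 0.4]
clock: 16.45
tool_pos: [0.4382, 0.0427, 0.3919]
orientation: [-179.5, 0.1, -83.5]
force: [0.4, 0.2, -0.0]
top mark [ 0.4769 -0.2891 -0.0028] 0.91
top ((0.47396326065063477, -0.286612331867218), (0.2823898196220398, 0.21336504817008972), 6.540396690368652)
scene mark [ 0.4738 -0.2922  0.004 ] 0.88
scene ((0.4830526113510132, -0.281301885843277), (0.3023635745048523, 0.2288590371608734), 6.708549499511719)
pegboard [([0.4594, -0.3939, 0.0009], 0.69)]
ladle_bowl []
spatula_end [([0.2527, -0.3913, 0.1506], 0.87)]
spoon_end [([0.6687, -0.3437, 0.1659], 0.61)]
pot [([0.4336, 0.3695, -0.0019], 0.88)]
tumbler [([0.6216, 0.3748, 0.0007], 0.85)]
pegboard [([0.4596, -0.395, 0.0026], 0.75)]
ladle_bowl [([0.4788, -0.3251, 0.1583], 0.65)]
spatula_end [([0.25, -0.3934, 0.1518], 0.68)]
spoon_end [([0.6693, -0.3442, 0.1591], 0.75)]
pot []
tumbler [([0.6256, 0.3722, -0.0034], 0.87)]
```

View pics/f.png

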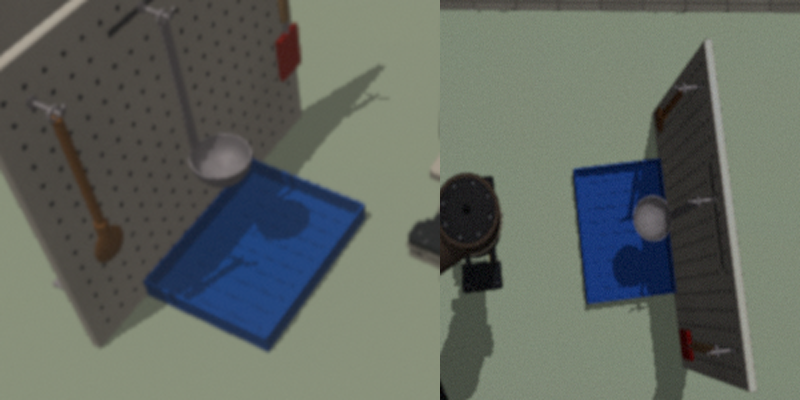

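The long side lies flush against the foot (left crop, from about 150,285 to 255,165), and the tray is centred under the ladle to within about 2 mm. The utensils, pot and tumbler haven't moved.

```bash
python3 -c "
from plant import ctrl
print(ctrl.close_job())"
```

```text
the job is handed in; nothing more can be done
None
```

The job is handed in: I pushed the blue tray flush against the pegboard foot, centred under the ladle to about 2 mm by camera. The utensils, pot and tumbler are undisturbed, and the arm's clock stood near 17 s.

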